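# Lock the specimen clamp with the forked T-key

### The arm

A 6-joint arm with a two-finger parallel gripper is mounted at the origin on the work surface. World frame = base frame: x ahead of the robot, y to its left, z up, the work surface at z = 0. Lengths are in m, angles in rad, forces in N, time in s.
With the tool pointing down it reaches from about 0.375 to 0.9 m from the base axis. Payload 3.1 kg.
Tool frame: the origin (TCP) lies between the finger pads; the fingertips stand 8 mm ahead of it and the grasp point (between the pads) lies 11 mm behind it; z points along the fingers, y is the line along which they close (so a half turn about z gives the same grasp; the last joint's range is limited). The gripper opens to 85 mm and grips with 20 to 120 N. Pads are 22 mm wide; open, the fingers measure 114 mm over their backs; the gripper's body (76 mm by 85 mm) begins 54 mm behind the grasp point. The pads swing forward as they close: fully open they stand 13 mm farther back than shut.
Start: joints at [-1.325, 0.527, 1.433, -0, 1.181, -0.178], TCP at [0.258, -0.569, 0.239] pointing down, gripper open.
Joint ranges: [-3.08, 3.08], [-0.75, 2.2], [0.22, 2.44], [-1.43, 4.57], [0, 2.65], [-2.85, 2.85]. Speed limits (rad/s): [2.79, 2.79, 3.14, 3.14, 3.14, 3.14].

### API

Orientations are given as a unit quaternion [x, y, z, w].
In Python, from station import readout, cams, sign_off gives the robot as it stands.
- The arm moves only by the tool send_rows, never from a script. Its argument "commands" is text: rows parted by semicolons, each of 5 numbers parted by spaces: the finger opening in mm, from 0 to 85.4, then the shift along the tool's x, y, z each as a share of 0.02 m, from -1 to 1, then the turn about the tool's z as a share of 4 degrees, from -1 to 1. In form: grip dx dy dz spin; .... A call has 1 to 20 rows; each row shifts and turns the commanded pose from where the row before left it, along the tool's axes as they then stand; what a row does not reach is not made up. A row lasts 1/12 s, in which the tool goes at most 41.7 mm and 7.16 degrees, less where a joint would pass 70% of its speed; a pose out of reach is approached as far as the arm can. A call with a number of a shift or a turn outside -1 to 1 is refused whole. A call with a gripper value outside its range is refused whole. The fingers move at their own pace and stop on an object; "grip_force" is the grip in N (left out, the last holds). Time passes only in rows, so rows that do not move let the fingers close. It gives the time, the measured TCP pose, the force, the opening and the grip force at its end, in the units of the state.
- readout.sense(): the state, without advancing time (a new reading comes with each control period).
- cams.snapshot(name): name is "side" or "top" or "wrist"; returns a dict with "pixels" (480x640x3 uint8, red, green, blue), "intrinsics" (3x3 intrinsics, pixels), "eye" and "rotation" of the camera in the world. Camera axes: x right, y down, z forward; pixel columns grow to the right and rows downward; lengths in m; the calibration is good to about 2 mm. A picture is of the moment at which its call begins. There is no depth.
- sign_off(): hands the job in; it is judged then, once.
The state is a dict: "t": time; "q": joint angles; "qd": joint speeds; "tau": joint torques, N m; "tcp_pos": TCP position; "tool_rot": TCP orientation; "force": force on the tool from outside, world axes, zero at the start; "ft_torque": the same for the moment, N m; "finger_gap": opening from 0.0 (shut) to 1.0 (fully open); "gripper_force": force on a finger pad.
Only numpy, scipy, OpenCV 4.12 (cv2) and the standard library are available. Lean on these libraries where they do the work, as an engineer would, in place of code of your own. Each camera call takes 0.05 s, during which the arm holds its last target. There are 200 camera calls.

### The job

Lock the test coupon into the specimen clamp: take the forked T-key from the tool stand, set its fork down over the bar-headed screw at the bottom of the clamp's well, and turn the screw clockwise (seen from above) as far as it goes. Leave the key standing upright in the well, over the screw, and let go of it.

Things in the scene. Friction and masses are not known exactly. Their poses are not given: they have to be found in the camera images.
- fork_key_grip (a point): Centre of the forked key's T-bar: dark steel, flat sides, 100 mm long (x), 14 thick (y), 20 high (z up). Key 130 mm tall, 0.3 kg, 12 mm round shaft, upright in a rack of three 56 mm openings 88 mm apart (plate top 46 mm above the table). It has the longest cross-bar and a two-pronged foot; the other tools, as tall, have a 60 mm round bar on a round foot, and a round knob on a square foot.
- fork_key_foot (a point): Middle of the key's underside, between the prong tips, 120 mm below the T-bar's centre, same axes; 8 mm above the table in the rack. Two prongs 28 mm long along x, 7 thick, 20 deep, the 16 mm gap between them parallel to the T-bar; the fork fits in a 41 mm circle.
- clamp_screw_bar (a point): Middle of the top of the clamp screw's head, a steel bar 36 mm long (x), 8 thick, 14 high, on the floor (24 mm above the table) of a round well 54 mm wide, 50 deep in the aluminium block (84 mm square, top 74 mm above the table) of the fixed clamp. The seated fork stands on the floor astride it, T-bar parallel to it, with 16 degrees of free play each way. Copper coupon in jaws beside.
- clamp_screw (a joint): Screw angle, rad: 0 loose, grows clockwise seen from above, 1.05 (60 degrees) at the locked stop, where the bar lies along the clamp's long side, in line with two black marks on the block's top. Starts at 0 to 0.2 (bar 49 to 60 degrees anticlockwise of the marks). Turns at about 0.12 N m and stays where left; the moving jaw closes with it.

How it is judged:
On the way, in this order (a step that is already met when the one before it is completed fails the run):
1. the fork of the key is down over the bar of the clamp screw (horizontal distance between fork_key_foot and clamp_screw_bar below 0.012 m and z of fork_key_foot in the frame of clamp_screw_bar below -0.006 m), for 0.2 s.
2. the screw is turned clockwise to its stop with the key on it (all of step 1 and value of joint clamp_screw above 0.87 rad), for 0.2 s.
At the end, for the whole second after the job is handed in: The clamp screw is at its locked stop (within 0.18 rad, 10 degrees) and the forked key stands in the well (within 14 degrees of upright), its foot at least 6 mm below the top of the screw's bar and within 12 mm of the screw's axis sideways (all of step 2 and angle between fork_key_foot's own z axis and vertical below 0.25 rad); the robot touches nothing.
It also fails if it takes over 45 s, if anything falls off the work surface, if the arm or the gripper's body presses on something with over 40 N, if the wrist force passes 120 N, or if a joint passes its speed limit or range.

## Working session

There is one attempt and no reset: what is moved stays moved. The work goes in short steps, Python scripts to look and compute and a tool call to move; the robot and the scene stay as the last step left them, time stands still between calls to the robot, and variables do not carry over. Pictures are saved under pics/ and viewed, at most 10 in all, crops included, and the job is handed in when it is done.

Besides the shell and the picture viewer there is one more tool, called after ">>>" by a JSON object that holds its "method" and its "body", one argument or row to a line. send_rows: Moves the arm, as the interface text tells. Its arguments: {"type":"object","properties":{"commands":{"type":"string"},"grip_force":{"type":"number"}},"required":["commands"]}

```bash
mkdir -p pics; cat > h.py <<'E'
import numpy as np,cv2
from station import readout,cams,sign_off
def snap(n,f=None):
    d=cams.snapshot(n)
    if f: cv2.imwrite('pics/'+f,d['pixels'][:,:,::-1])
    return d
def ray(d,u,v,z):
    K=np.array(d['intrinsics']);R=np.array(d['rotation']);e=np.array(d['eye'])
    r=R@np.linalg.solve(K,[u,v,1]);return e+r*(z-e[2])/r[2]
def proj(d,p):
    K=np.array(d['intrinsics']);R=np.array(d['rotation']);c=K@(R.T@(np.array(p)-np.array(d['eye'])));return c[:2]/c[2]
E
python3 - <<'E'
from h import *
for n in('top','side'):
    d=snap(n,n+'0.png');print(n,d['eye'],np.round(d['rotation'],3).tolist(),d['intrinsics'])
s=readout.sense();print(s)
E
```

```text
top [0.44883674 0.02802233 0.95858285] [-0.704, 0.709, -0.032, 0.016] [[466.82142407   0.         323.39733538]
 [  0.         466.82142407 235.25738631]
 [  0.           0.           1.        ]]
side [ 0.46096388 -0.67287013  0.62453271] [0.893, -0.039, 0.022, -0.448] [[537.6815986    0.         324.06133979]
 [  0.         537.6815986  237.28678463]
 [  0.           0.           1.        ]]
{'t': 0.1, 'q': array([-1.32447930e+00,  5.28350911e-01,  1.43380035e+00,  1.50307685e-05,
        1.18138475e+00, -1.78498070e-01]), 'qd': array([-0.00086871, -0.00142862, -0.00428379,  0.00145382, -0.00079615,
        0.00014789]), 'tau': array([-8.45381851e-05, -4.43304527e+01, -1.78587377e+01, -1.18114808e-04,
        3.89904308e-03,  1.95861247e-05]), 'tcp_pos': array([ 0.25746943, -0.56880636,  0.23843682]), 'tool_rot': array([ 9.77526344e-01,  2.10811057e-01, -2.59967556e-05, -9.71352963e-04]), 'force': array([-0.21879166, -0.07327369,  0.32391801]), 'ft_torque': array([ 0.00637629,  0.05963763, -0.02549739]), 'gripper_force': 0.0, 'finger_gap': 0.9973364511279811}
```

View pics/top0.png

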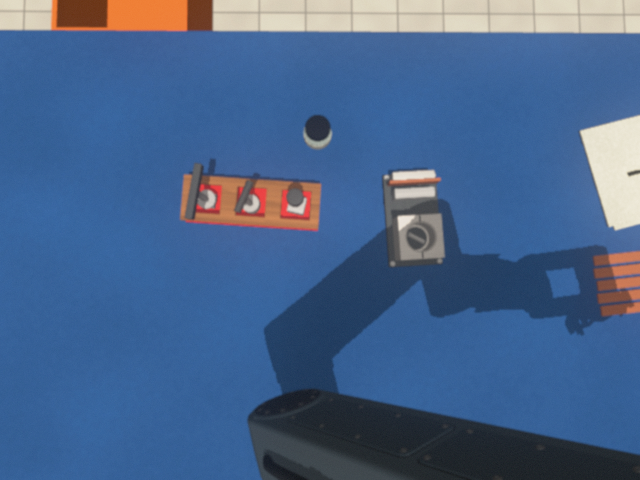

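View pics/side0.png

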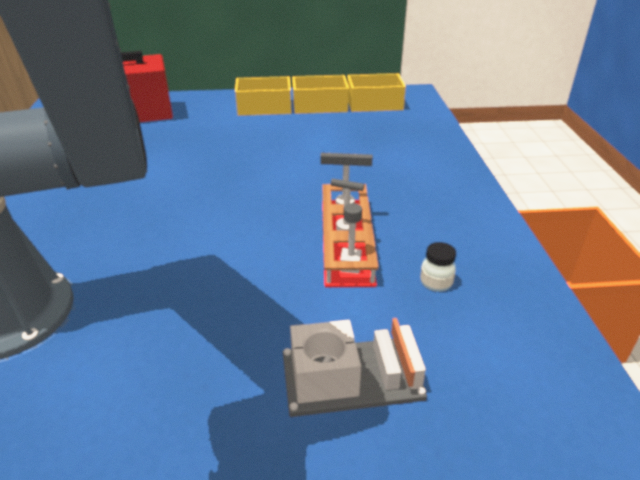

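The top view shows the rack at about (250,202), with the forked key's T-bar at its left end, (198,165) to (192,218). The clamp's well is at (418,237), with the screw bar visible inside it. The side view confirms the long bar is the far tool, at (346,159).

```bash
python3 - <<'E'
from h import *
d=snap('top');im=d['pixels'][:,:,::-1]
a=cv2.resize(im[155:235,170:250],(400,400),interpolation=cv2.INTER_CUBIC)
b=cv2.resize(im[197:277,378:458],(400,400),interpolation=cv2.INTER_CUBIC)
cv2.imwrite('pics/c1.png',np.hstack([a,b]))
for t,u,v,z in[('T up',198,165,.138),('T dn',192,218,.138),('well',418,237,.074),('rackhole',207,198,.046),('bar',418,238,.038)]:
    print(t,np.round(ray(d,u,v,z),4))
E
```

```text
Traceback (most recent call last):
  File "h.py", line 9, in ray
    r=R@np.linalg.solve(K,[u,v,1]);return e+r*(z-e[2])/r[2]
      ~^~~~~~~~~~~~~~~~~~~~~~~~~~~
ValueError: matmul: Input operand 1 has a mismatch in its core dimension 0, with gufunc signature (n?,k),(k,m?)->(n?,m?) (size 3 is different from 4)
```

View pics/c1.png

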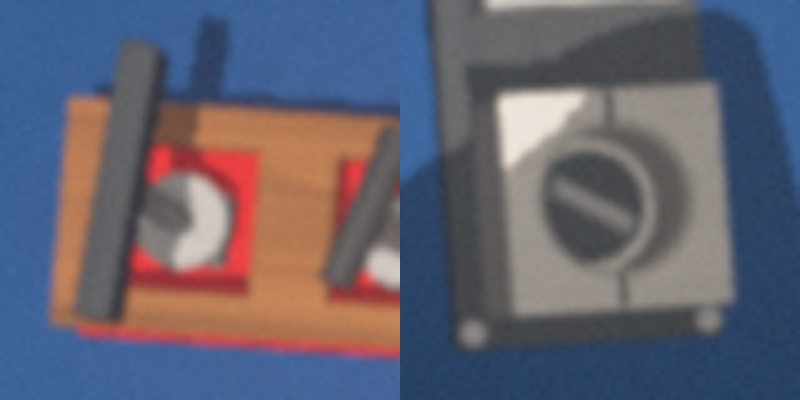

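```bash
sed -i "s/R=np.array(d\['rotation'\])/R=Rot.from_quat(d['rotation']).as_matrix()/; 1a from scipy.spatial.transform import Rotation as Rot" h.py; python3 - <<'E'
from h import *
d=snap('top')
P=lambda u,v,z:ray(d,u,v,z)[:2]
def seg(n,a,b,z):
    p,q=P(*a,z),P(*b,z);v=p-q;print(n,np.round((p+q)/2,4),'len',np.linalg.norm(v).round(4),'ang',np.degrees(np.arctan2(v[1],v[0])).round(1))
seg('T',(198,164.2),(189.6,218),.138)
seg('bar',(409,234),(424.4,242.6),.038)
seg('marks',(419.4,216),(423,257),.074)
print('rack hole',P(170+197/5,155+221/5,.046))
s=readout.sense();R=Rot.from_quat(s['tool_rot']).as_matrix();print(R.round(3),s['tcp_pos'])
E
```

```text
T [0.5847 0.2365] len 0.0966 ang -8.1
bar [ 0.5048 -0.179 ] len 0.0349 ang 60.3
marks [ 0.5061 -0.1796] len 0.0786 ang 3.8
rack hole [0.58357404 0.22934068]
[[ 0.911  0.412 -0.   ]
 [ 0.412 -0.911  0.001]
 [ 0.    -0.001 -1.   ]] [ 0.25749895 -0.56902067  0.23868306]
```

>>> {"method": "send_rows", "body": {
  "commands": "60 0 0 0 1;60 0 0 0 1;60 0 0 0 1;60 0 0 0 1;60 0 0 0 1;60 0 0 0 1;60 0 0 0 1;60 0 0 0 1;60 0 0 0 0.1;60 0.244 -0.981 0 0;60 0.244 -0.981 0 0;60 0.244 -0.981 0 0;60 0.244 -0.981 0 0;60 0.244 -0.981 0 0;60 0.244 -0.981 0 0;60 0.244 -0.981 0 0;60 0.244 -0.981 0 0;60 0.244 -0.981 0 0;60 0.244 -0.981 0 0;60 0.244 -0.981 0 0"
}}

```text
t: 1.87
tcp_pos: [0.3413, -0.3623, 0.2393]
tool_rot: [0.998, -0.069, 0.0, 0.0]
force: [-0.9, 0.6, -0.6]
finger_gap: 0.703
gripper_force: 0.0
```

>>> {"method": "send_rows", "body": {
  "commands": "60 0.244 -0.981 0 0;60 0.244 -0.981 0 0;60 0.244 -0.981 0 0;60 0.244 -0.981 0 0;60 0.244 -0.981 0 0;60 0.244 -0.981 0 0;60 0.244 -0.981 0 0;60 0.244 -0.981 0 0;60 0.244 -0.981 0 0;60 0.244 -0.981 0 0;60 0.244 -0.981 0 0;60 0.244 -0.981 0 0;60 0.244 -0.981 0 0;60 0.244 -0.981 0 0;60 0.244 -0.981 0 0;60 0.244 -0.981 0 0;60 0.244 -0.981 0 0;60 0.244 -0.981 0 0;60 0.244 -0.981 0 0;60 0.244 -0.981 0 0"
}}

```text
t: 3.53
tcp_pos: [0.4929, 0.0126, 0.2393]
tool_rot: [0.998, -0.069, -0.0, 0.0]
force: [-1.1, -0.6, 0.4]
finger_gap: 0.706
gripper_force: 0.0
```

>>> {"method": "send_rows", "body": {
  "commands": "60 0.244 -0.981 0 0;60 0.244 -0.981 0 0;60 0.244 -0.981 0 0;60 0.244 -0.981 0 0;60 0.244 -0.981 0 0;60 0.244 -0.981 0 0;60 0.244 -0.981 0 0;60 0.244 -0.981 0 0;60 0.244 -0.981 0 0;60 0.244 -0.981 0 0;60 0.244 -0.981 0 0;60 0.244 -0.981 0 0;60 0 0 0 0;60 0 0 0 0"
}}

```text
t: 4.7
tcp_pos: [0.5835, 0.2371, 0.2389]
tool_rot: [0.998, -0.069, -0.0, 0.0]
force: [-0.5, -0.9, -0.0]
finger_gap: 0.705
gripper_force: 0.0
```

```bash
python3 - <<'E'
from h import *
d=snap('wrist','w1.png');s=readout.sense();print(s['t'],s['tcp_pos'],Rot.from_quat(s['tool_rot']).as_matrix().round(3).tolist(),s['q'])
print([proj(d,p) for p in ([.5847,.2365,.138],[.634,.2295,.138],[.535,.2435,.138])])
E
```

```text
4.75 [0.58314244 0.2362731  0.23887747] [[0.99, -0.139, -0.001], [-0.139, -0.99, -0.001], [-0.001, 0.001, -1.0]] [ 2.07859658e-01  5.34273678e-01  1.42097361e+00 -5.73445695e-04
  1.18767727e+00  1.91794533e+00]
[array([322.81011761, 238.87938158]), array([323.1374472 , 161.07151907]), array([322.60106607, 307.98000323])]
```

View pics/w1.png

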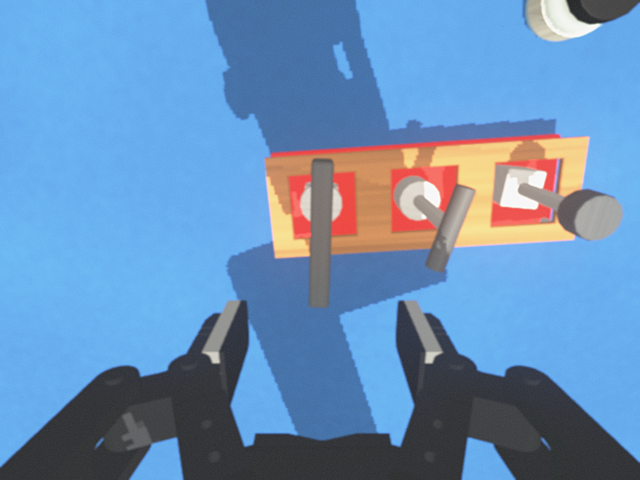

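The bar's ends are at (321,159) and (319,306), within 2 px of the prediction, so I'm descending and gripping.

>>> {"method": "send_rows", "body": {
  "commands": "60 0.05 -0.07 1 0;60 0 0 1 0;60 0 0 1 0;60 0 0 1 0;60 0 0 1 0;60 0 0 0.6 0;60 0 0 0.5 0;60 0 0 0 0;10 0 0 0 0;10 0 0 0 0;10 0 0 0 0;10 0 0 0 0;10 0 0 0 0;10 0 0 0 0;10 0 0 0 0;10 0 0 0 0",
  "grip_force": 90
}}

```text
t: 6.08
tcp_pos: [0.5858, 0.238, 0.1187]
tool_rot: [0.998, -0.07, 0.001, -0.0]
force: [-0.0, 0.8, 5.5]
finger_gap: 0.149
gripper_force: 88.0
```

>>> {"method": "send_rows", "body": {
  "commands": "10 0 0 -0.3 0;10 0 0 -0.7 0;10 0 0 -1 0;10 0 0 -1 0;10 0 0 -1 0;10 0 0 -1 0;10 0 0 -1 0;10 0 0 -1 0;10 0 0 -1 0;10 0 0 -0.5 0;10 0 0 0 0;10 0 0 0 0"
}}

```text
t: 7.08
tcp_pos: [0.5844, 0.2376, 0.2868]
tool_rot: [0.998, -0.07, -0.0, 0.0]
force: [-0.7, 0.0, -3.1]
finger_gap: 0.151
gripper_force: 87.7
```

```bash
python3 - <<'E'
from h import *
d=snap('side','s2.png');w=snap('wrist')['pixels']
im=np.hstack([cv2.resize(d['pixels'],(400,300)),cv2.resize(w,(400,300))]);cv2.imwrite('pics/s2.png',im[:,:,::-1])
s=readout.sense();print(s['tcp_pos'],s['force'],s['finger_gap']*85.4)
E
```

```text
[0.58365887 0.2374467  0.28537522] [-0.89079214  0.62036892 -3.51036464] 12.44681328226493
```

View pics/s2.png

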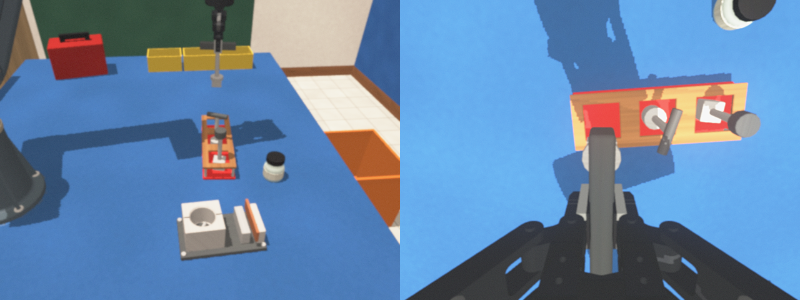

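The key is held upright and centred in the grip. I'm carrying it to the clamp and spinning it into line with the screw bar.

>>> {"method": "send_rows", "body": {
  "commands": "10 -0.043 0.4 0 0;10 -0.043 0.8 0 0;10 -0.043 1 0 0;10 -0.043 1 0 0;10 -0.043 1 0 0;10 -0.043 1 0 0;10 -0.043 1 0 0;10 -0.043 1 0 0;10 -0.043 1 0 0;10 -0.043 1 0 0;10 -0.043 1 0 0;10 -0.043 1 0 0;10 -0.043 1 0 0;10 -0.043 1 0 0;10 -0.043 1 0 0;10 -0.043 1 0 0;10 -0.043 1 0 0;10 -0.043 1 0 0;10 -0.043 1 0 0;10 -0.043 1 0 0"
}}

```text
t: 8.85
tcp_pos: [0.5122, -0.1418, 0.2868]
tool_rot: [0.997, -0.071, -0.001, 0.0]
force: [-0.0, -0.5, -3.2]
finger_gap: 0.14
gripper_force: 87.7
```

>>> {"method": "send_rows", "body": {
  "commands": "10 -0.043 1 0 0;10 -0.043 0.6 0 0;10 -0.043 0.375 0 0;10 0 0 0 -0.5;10 0 0 0 -1;10 0 0 0 -1;10 0 0 0 -1;10 0 0 0 -1;10 0 0 0 -1;10 0 0 0 -1;10 0 0 0 -1;10 0 0 0 -1;10 0 0 0 -1;10 0 0 0 -1;10 0 0 0 -1;10 0 0 0 -1;10 0 0 0 -1;10 0 0 0 -1;10 0 0 0 -1"
}}

```text
t: 10.43
tcp_pos: [0.5053, -0.1783, 0.287]
tool_rot: [0.89, 0.455, -0.0, -0.001]
force: [-0.1, 0.3, -2.2]
finger_gap: 0.146
gripper_force: 87.9
```

>>> {"method": "send_rows", "body": {
  "commands": "10 0 0 0 -1;10 0 0 0 -0.6;10 0 0 0 0;10 0 0 0 0;10 0 0 0 0"
}}

```text
t: 10.85
tcp_pos: [0.5056, -0.1786, 0.2872]
tool_rot: [0.865, 0.502, -0.0, -0.0]
force: [0.7, -0.3, -3.1]
finger_gap: 0.144
gripper_force: 87.9
```

```bash
python3 - <<'E'
from h import *
d=snap('wrist');s=readout.sense();R=Rot.from_quat(s['tool_rot']).as_matrix();p=np.array(s['tcp_pos'])
print(s['t'],p,R.round(3).tolist(),s['finger_gap'])
foot=p-[0,0,.1107]
print('foot px',proj(d,foot),'bar ctr px',proj(d,[.5055,-.1793,.038]),'well top',proj(d,[.5055,-.1793,.074]))
e=ray(d,321.6,205,p[2]+.0193);print('bar end in tool',R.T@(e-p))
si=snap('side')
q=proj(si,foot);print('side foot',q,proj(si,p+[0,0,.0093]))
a=d['pixels'];u,v=int(q[0]),int(q[1])
c=si['pixels'][max(v-140,0):max(v-140,0)+300,max(u-150,0):max(u-150,0)+300]
print(v-140,u-150)
im=np.hstack([a,np.zeros((480,0,3),np.uint8)])
im=np.hstack([cv2.resize(a,(480,360)),cv2.resize(c,(320,360))]);cv2.imwrite('pics/s3.png',im[:,:,::-1])
E
```

```text
10.9 [ 0.50570444 -0.17863966  0.28721932] [[0.495, 0.869, -0.0], [0.869, -0.495, 0.0], [0.0, -0.0, -1.0]] 0.14888501268472934
foot px [322.8970072  236.93013707] bar ctr px [322.89228768 195.13256279] well top [322.93496882 203.20381561]
bar end in tool [ 0.05294498 -0.00058636 -0.01929468]
side foot [323.13441577 288.26425585] [323.51361888 207.26827343]
148 173
```

View pics/s3.png

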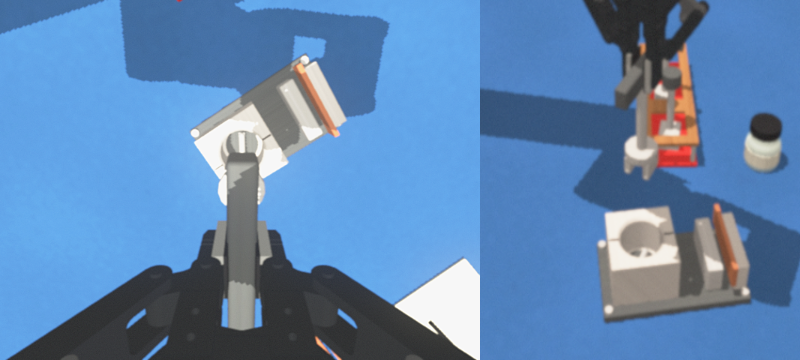

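The wrist view shows the screw bar in the well at about (324,190), roughly vertical and in line with the key. One zoom will confirm it.

```bash
python3 - <<'E'
from h import *
d=snap('wrist');c=d['pixels'][155:215,285:365,::-1]
cv2.imwrite('pics/c4.png',cv2.resize(c,(800,600),interpolation=cv2.INTER_CUBIC))
s=readout.sense();R=Rot.from_quat(s['tool_rot']).as_matrix();ex=R[:,0]
for z,L in((.038,.018),(.074,.027)):
  for k in(-1,1):print(z,((proj(d,np.array([.5055,-.1793,z])+k*L*ex)-[285,155])*10).round())
E
```

```text
0.038 [376. 573.]
0.038 [377. 224.]
0.074 [377. 759.]
0.074 [377. 190.]
```

View pics/c4.png

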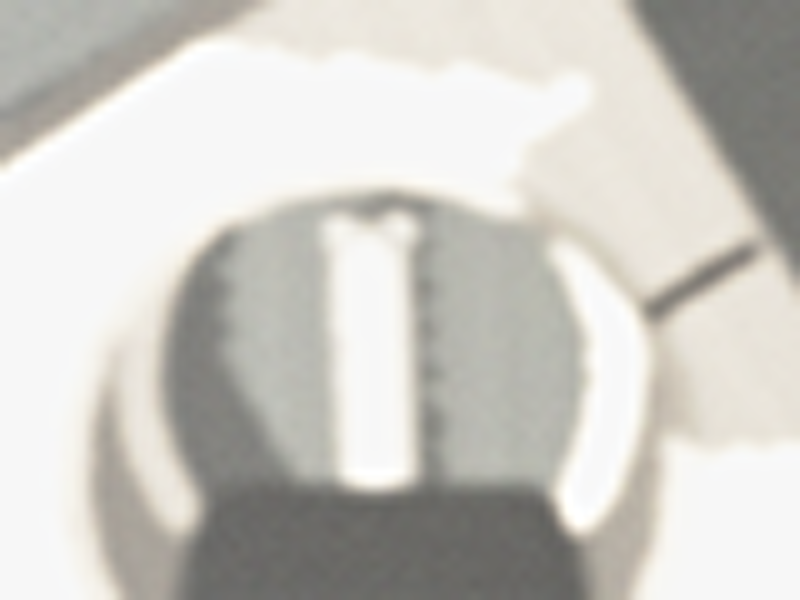

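The bar is within 0.5 mm of the line and the rim is where predicted, so I'm descending.

>>> {"method": "send_rows", "body": {
  "commands": "10 -0.13 0 0.5 0;10 0 0 0.8 0;10 0 0 0.8 0;10 0 0 0.8 0;10 0 0 0.8 0;10 0 0 0.8 0;10 0 0 0.8 0;10 0 0 0.6 0;10 0 0 0.3 0;10 0 0 0 0;10 0 0 0 0"
}}

```text
t: 11.92
tcp_pos: [0.5046, -0.1812, 0.1631]
tool_rot: [0.865, 0.502, -0.0, -0.0]
force: [0.5, 0.4, -2.6]
finger_gap: 0.149
gripper_force: 87.7
```

>>> {"method": "send_rows", "body": {
  "commands": "10 0 0 0.2 0;10 0 0 0.2 0;10 0 0 0.2 0;10 0 0 0.2 0;10 0 0 0.2 0;10 0 0 0.2 0;10 0 0 0 0;10 0 0 0 0"
}}

```text
t: 12.58
tcp_pos: [0.5044, -0.1809, 0.139]
tool_rot: [0.865, 0.503, -0.0, -0.0]
force: [0.0, -0.4, -2.3]
finger_gap: 0.147
gripper_force: 87.8
```

>>> {"method": "send_rows", "body": {
  "commands": "10 0 0 0.14 0;10 0 0 0 0;10 0 0 0 0;10 0 0 0 0.6;10 0 0 0 0.8;10 0 0 0 0.8;10 0 0 0 0.8;10 0 0 0 0.8;10 0 0 0 0.8;10 0 0 0 0.8;10 0 0 0 0.8;10 0 0 0 0.8;10 0 0 0 0.8;10 0 0 0 0.8;10 0 0 0 0.8;10 0 0 0 0.8;10 0 0 0 0.8;10 0 0 0 0.8;10 0 0 0 0"
}}

```text
t: 14.17
tcp_pos: [0.5042, -0.1807, 0.1366]
tool_rot: [0.993, 0.114, -0.0, -0.0]
force: [-0.4, 0.6, -2.6]
finger_gap: 0.143
gripper_force: 88.0
```

```bash
cat > st.py <<'E'
from h import *
s=readout.sense();R=Rot.from_quat(s['tool_rot']).as_matrix()
print(s['t'],s['tcp_pos'].round(4),'yaw',np.degrees(np.arctan2(R[1,0],R[0,0])).round(1),s['force'].round(1),s['ft_torque'].round(2),s['q'][5],s['tau'][5])
E
python3 st.py
```

```text
14.1667 [ 0.5042 -0.1807  0.1366] yaw 13.1 [-0.4  0.6 -2.6] [0.22 0.21 0.11] 0.7890290744486417 0.38053770549595356
```

>>> {"method": "send_rows", "body": {
  "commands": "10 0 0 0 0.7;10 0 0 0 0.7;10 0 0 0 0.7;10 0 0 0 0.7;10 0 0 0 0.7;10 0 0 0 0"
}}

```text
t: 14.67
tcp_pos: [0.5041, -0.1804, 0.1366]
tool_rot: [1.0, -0.007, -0.001, -0.001]
force: [-0.7, 2.0, -0.6]
finger_gap: 0.145
gripper_force: 88.0
```

```bash
python3 st.py
```

```text
14.6667 [ 0.5041 -0.1804  0.1366] yaw -0.8 [-0.7  2.  -0.6] [0.44 0.26 0.07] 1.0320287364965248 0.34363478422164917
```

>>> {"method": "send_rows", "body": {
  "commands": "10 0 0 0 0.6;10 0 0 0 0.6;10 0 0 0 0.6;10 0 0 0 0"
}}

```text
t: 15.0
tcp_pos: [0.504, -0.1803, 0.1365]
tool_rot: [0.998, -0.07, -0.001, -0.001]
force: [-0.8, 1.8, -1.4]
finger_gap: 0.145
gripper_force: 88.1
```

```bash
python3 st.py
```

```text
15.0 [ 0.504  -0.1803  0.1365] yaw -8.0 [-0.8  1.8 -1.4] [0.62 0.26 0.09] 1.1569411408577777 0.31064556911587715
```

>>> {"method": "send_rows", "body": {
  "commands": "10 0 0 0 0.5;10 0 0 0 0.5;10 0 0 0 0"
}}

```text
t: 15.25
tcp_pos: [0.504, -0.1803, 0.1364]
tool_rot: [0.995, -0.104, -0.001, -0.001]
force: [-1.5, 2.0, -0.7]
finger_gap: 0.148
gripper_force: 88.1
```

```bash
python3 st.py
```

```text
15.25 [ 0.504  -0.1803  0.1364] yaw -12.0 [-1.5  2.  -0.7] [0.72 0.3  0.09] 1.2262670797681803 0.2764000464230776
```

>>> {"method": "send_rows", "body": {
  "commands": "10 0 0 0 0.5;10 0 0 0 0.5;10 0 0 0 0"
}}

```text
t: 15.5
tcp_pos: [0.504, -0.1803, 0.1364]
tool_rot: [0.99, -0.138, -0.001, -0.001]
force: [-1.6, 3.9, -1.5]
finger_gap: 0.149
gripper_force: 88.2
```

```bash
python3 st.py; python3 - <<'E'
from h import *
w=snap('wrist')['pixels'];t=snap('top')['pixels'][150:330,330:570]
cv2.imwrite('pics/c5.png',np.hstack([cv2.resize(w,(480,360)),cv2.resize(snap('side')['pixels'][240:480,200:440],(320,360))])[:,:,::-1])
E
```

```text
15.5 [ 0.504  -0.1803  0.1364] yaw -15.9 [-1.6  3.9 -1.5] [0.91 0.32 0.34] 1.2952835118648145 0.552358366549015
```

View pics/c5.png

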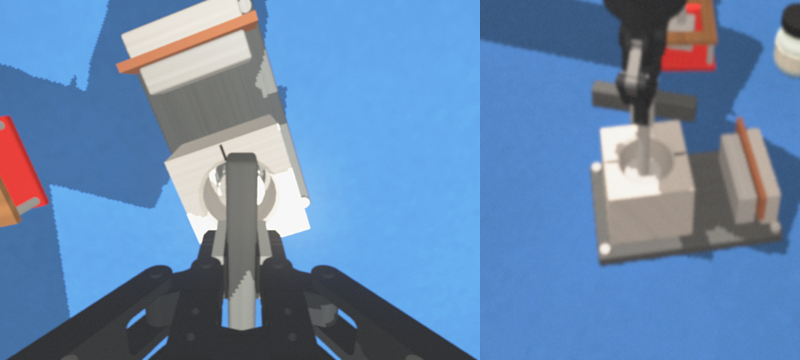

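The wrist view shows the key astride the screw in the well. The moment about z jumped from 0.09 to 0.34 N m at yaw -16°, which matches the stop plus the free play. I'm backing off into the play, lowering onto the floor and letting go.

>>> {"method": "send_rows", "body": {
  "commands": "10 0 0 0 -0.7;10 0 0 0 -0.7;10 0 0 0 -0.6;10 0 0 0.05 0;10 0 0 0.05 0;10 0 0 0 0;10 0 0 0 0"
}}

```text
t: 16.23
tcp_pos: [0.5049, -0.1812, 0.1348]
tool_rot: [0.998, -0.071, 0.0, 0.0]
force: [-0.8, 1.4, 1.1]
finger_gap: 0.143
gripper_force: 88.5
```

```bash
python3 st.py
```

```text
16.2333 [ 0.5049 -0.1812  0.1348] yaw -8.1 [-0.8  1.4  1.1] [0.67 0.22 0.06] 1.1588301806615922 0.036031591007485986
```

>>> {"method": "send_rows", "body": {
  "commands": "18 0 0 0 0;24 0 0 0 0;32 0 0 0 0;45 0 0 0 0;60 0 0 0 0;60 0 0 0 0;60 0 0 0 0;60 0 0 0 0;60 0 0 0 0",
  "grip_force": 20
}}

```text
t: 16.98
tcp_pos: [0.5046, -0.1811, 0.1345]
tool_rot: [0.998, -0.07, 0.0, 0.0]
force: [-0.5, 0.0, -0.7]
finger_gap: 0.701
gripper_force: 0.0
```

>>> {"method": "send_rows", "body": {
  "commands": "60 0 0 -0.3 0;60 0 0 -0.6 0;60 0 0 -1 0;60 0 0 -1 0;60 0 0 -1 0;60 0 0 -1 0;60 0 0 -1 0;60 0 0 -0.5 0;60 0 0 0 0;60 0 0 0 0;60 0 0 0 0"
}}

```text
t: 17.9
tcp_pos: [0.5038, -0.1806, 0.2614]
tool_rot: [0.998, -0.07, -0.001, -0.001]
force: [0.6, -0.1, -0.3]
finger_gap: 0.706
gripper_force: 0.0
```

```bash
python3 st.py; python3 - <<'E'
from h import *
w=snap('wrist')['pixels']
cv2.imwrite('pics/c6.png',np.hstack([cv2.resize(w,(480,360)),cv2.resize(snap('side')['pixels'][240:480,200:440],(320,360))])[:,:,::-1])
E
```

```text
17.9 [ 0.5038 -0.1806  0.2614] yaw -8.1 [ 0.6 -0.1 -0.3] [-0.02 -0.05  0.03] 1.1584064864769112 1.674654548367016e-06
```

View pics/c6.png

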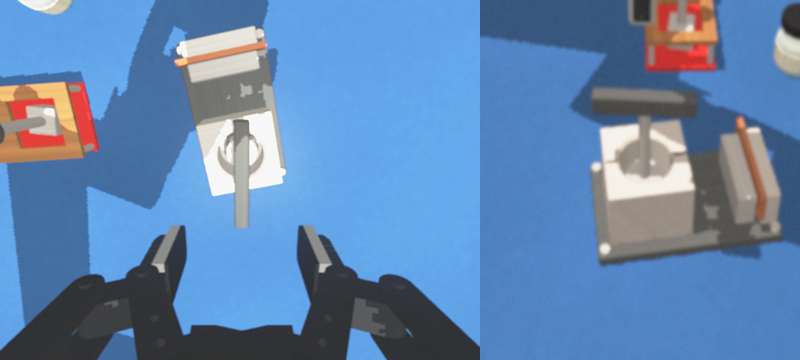

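The key stands upright in the well at (240,150) in the wrist view. The jaws have closed on the coupon and the gripper is clear.

```bash
python3 -c "
from station import sign_off
print(sign_off())"
```

```text
the job is handed in; nothing more can be done
None
```

I turned the clamp screw clockwise until it hit its stop, left the forked key standing upright in the well over the screw, let go of it and handed the job in at about 18 s; the hand-in gave no verdict.

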